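# Unlock the glaze cabinet with its T-handle key and open the door

### The arm

A 6-joint arm with a two-finger parallel gripper is mounted at the origin on the work surface. World frame = base frame: x ahead of the robot, y to its left, z up, the work surface at z = 0. Lengths are in m, angles in rad, forces in N, time in s.
With the tool pointing down it reaches from about 0.375 to 0.975 m from the base axis. Payload 3.8 kg.
Tool frame: the origin (TCP) lies on the centre line of the jaws, within the pads' length; the fingertips stand 25 mm ahead of it and the grasp point (between the pads) lies 6 mm ahead of it; z points along the fingers, y is the line along which they close (so a half turn about z gives the same grasp; the last joint's range is limited). The gripper opens to 85 mm and grips with 20 to 120 N. Pads are 22 mm wide; open, the fingers measure 114 mm over their backs; the gripper's body (76 mm by 85 mm) begins 54 mm behind the grasp point. The pads swing forward as they close: fully open they stand 13 mm farther back than shut.
Start: joints at [-1.352, 0.264, 1.604, -0, 1.274, -0.037], TCP at [0.171, -0.653, 0.256] pointing down, gripper open.
Joint ranges: [-2.63, 2.63], [-0.94, 2.18], [0.31, 2.57], [-1.31, 4.45], [0, 2.66], [-2.55, 2.55]. Speed limits (rad/s): [2.57, 2.57, 3.14, 3.14, 3.14, 3.14].

### API

Orientations are given as a rotation vector (axis times angle).
In Python, from workcell import bot gives the robot as it stands. The module is installed in compiled form; this text tells all that it offers.
- The arm moves only by the tool play_rows, never from a script. Its argument "commands" is a list that holds one entry, the list of rows, each a list of 7 numbers: the shift along the tool's x, y, z as a fraction of full scale, then the turn, a rotation vector about the tool's x, y, z as a fraction of full scale, then the closure, from -1 (fully open) to 1 (shut). A call has 1 to 8 rows; each row is the pose to reach, as a shift and turn from the pose commanded when the call began, along the tool's axes at that moment, turning the shorter way round; what a row does not reach only later rows make up. Full scale, the value 1, is 60 cm for a shift and 180 degrees for a turn. A row lasts 1/10 s, in which the tool goes at most 50 mm and 8.59 degrees, less where a joint would pass 70% of its speed; a pose out of reach is approached as far as the arm can. A call with a number of a shift or a turn outside -1 to 1 is refused whole. A call with a gripper value outside its range is refused whole. The fingers move at their own pace and stop on an object; "force" is the grip in N (left out, the last holds). Time passes only in rows, so rows that repeat a pose let the fingers close. It gives the time, the measured TCP pose, the force, the opening and the grip force at its end, in the units of the state.
- bot.read_state(): the state, without advancing time (a new reading comes with each control period).
- bot.read_camera(name): name is "scene" or "top"; returns the picture (400x640x3 uint8, blue, green, red); there is no depth.
- bot.camera_params(name): a dict with "fov_y" (degrees; the focal length in pixels is half the picture's height over the tangent of half this angle, whatever the lens; pixels are square), "cx", "cy" (the principal point, pixels), "rvec" (rotation vector, rad) and "tvec" (3), from world to camera coordinates, as OpenCV has them. Camera axes: x right, y down, z forward; pixel columns grow to the right and rows downward; lengths in m; the calibration is good to about 2 mm. A picture is of the moment at which its call begins. camera_params takes no time and is no camera call.
- bot.finish_job(): hands the job in; it is judged then, once.
The state is a dict: "time": time; "q": joint angles; "joint_vel": joint speeds; "joint_torque": joint torques, N m; "tool_pos": TCP position; "tcp_rot": TCP orientation; "wrist_force": force on the tool from outside, world axes, zero at the start; "torque": the same for the moment, N m; "width": opening from 0.0 (shut) to 1.0 (fully open); "grip_force": force on a finger pad.
Only numpy, scipy, OpenCV 4.12 (cv2) and the standard library are available. Lean on these libraries where they do the work, as an engineer would, in place of code of your own. Each camera call takes 0.05 s, during which the arm holds its last target. There are 200 camera calls.

### The job

The low grey glaze cabinet is locked, and its lock sits deep in the round well in the cabinet's top, where fingers cannot reach. Take the steel T-handle key from its wooden stand, put it down the well into the lock and turn it anticlockwise (seen from above) as far as it goes, leave the key standing in the lock, then swing the cabinet door open by its handle to at least 65 degrees. Do not shove the cup or the bowl about.

Things in the scene. Friction and masses are not known exactly. Their poses are not given: they have to be found in the camera images.
- key: Steel T-handle key, 118 mm tall, hanging upright on the stand. Origin: middle of its lower end; z up the shaft, x along the cross-bar. Dark cross-bar 120 (x) x 14 (y) x 16 mm, its middle 110 mm above the origin. Shaft 12 mm thick; shank 22 mm thick from 14 to 55 mm above the origin; at the bottom a flat blade 22 (x) x 6 (y) mm, 14 mm high. A half turn leaves it the same.
- stand: Fixed wooden stand: base 170 x 80 x 12 mm, two posts at x = +-46 mm (20 along x, 34 along y). The key's cross-bar rests in notches 20 mm wide, floor 135 mm and cheeks 145 mm above the table, so its middle is at 143 mm; it is free over 72 mm between the posts. Origin: centre of underside; x along the hung bar. Lift the key straight up 120 mm to clear.
- cabinet: Grey steel cabinet, fixed: 200 mm deep (x), 320 wide (y), 150 high. Origin: centre of its underside; its front with the door faces its own -x. Seen from the robot, the door covers the right 190 mm and is hinged at its right edge; the left part is a fixed panel.
- lock_mouth (a point): Centre of the rim of the round lock well (steel collar, inner diameter 30 mm, outer 44 mm) in the cabinet's top, 162 mm above the table, 50 mm in front and 115 mm left (+y) of the cabinet's middle. The axes are those of the cabinet.
- lock_slot (a point): On the lock's axis, on the slot's floor, 107 mm above the table, 55 mm below the rim. x along the slot, z up; turns with the lock. The slot lies between two lugs 12 mm apart, 14 mm high: the key's blade drops in with the cross-bar parallel to x, either way round, 3 mm play each side. Fully in, the key's origin is here and its bar's middle 217 mm above the table.
- lock (a joint): Lock angle in rad. Starts at 0 to 0.15 (locked), grows as the key turns anticlockwise seen from above, stops at 1.25. At 0 the slot (lock_slot x) lies 1.2 rad clockwise from the cabinet's x. The key turns idly by up to 0.3 before the lock follows. Stays where left; takes about 0.08 N m. The bolt frees the door at about 0.9; unlocked counts from 1.05.
- door (a joint): Door angle in rad: 0 shut, at most 1.75; the free (left) edge swings out towards the robot, anticlockwise seen from above. While locked it only rattles by about 0.03. Stays where left; hinge friction about 0.08 N m.
- door_handle (a point): Middle of the door's steel bar handle: a level round bar 12 mm thick, 90 mm long between its feet, parallel to the door, 45 mm in front of the door's face, 123 mm above the table, 27 mm below the cabinet's top. Axes turn with the door: y along the bar from hinge to free edge, -x out of the door's front.
- door_hinge (a point): Point on the door's upright hinge axis at the handle's height. The handle's middle is 120 mm from it along the door and 51 mm out in front (shut: 51 mm to the cabinet's -x, 120 mm to its +y).
- cup: Bystander: terracotta cup, 84 mm in diameter, 85 mm high, loose on the table in front of the robot. Origin: centre of its underside.
- bowl: Bystander: white bowl, 100 mm in diameter, 45 mm high, loose on the rear right of the cabinet's top. Origin: centre of its underside.
Mind the look-alikes: they are no part of the job. Several things have the shape of the key; the one meant has the colours described above.

How it is judged:
On the way, in this order (a step that is already met when the one before it is completed fails the run):
1. the key stands in the lock and has turned it to unlocked (1.05 rad or more) while the door is still shut (under 0.1 rad) (horizontal distance between key and lock_slot below 0.012 m and distance between key and lock_slot below 0.016 m and value of joint lock above 1.05 rad and value of joint door below 0.1 rad), for 0.2 s.
2. the door is open by 1.0 rad or more (value of joint door above 1 rad), for 0.2 s.
At the end, for the whole second after the job is handed in: The lock is turned to 1.0 rad or more, the key stands in it (tip within 12 mm of the lock's axis and 16 mm of the slot's floor, leaning less than 0.4 rad) and is at rest, and the door stands open by 1.0 rad or more, at rest (value of joint each of lock, door above 1 rad and velocity of joint door between -0.1 and 0.1 rad/s and horizontal distance between key and lock_slot below 0.012 m and distance between key and lock_slot below 0.016 m and angle between key's own z axis and vertical below 0.4 rad and linear speed of key below 0.05 m/s); the robot touches nothing.
It fails at once if the cup or the bowl shifted by more than 40 mm (distance of any of cup, bowl from where it was at the start of the episode above 0.04 m).
It fails at once if fingers touch the lock's rotor itself (contact force between the fingers and lock above 0.5 N).
It also fails if it takes over 64 s, if anything falls off the work surface, if the arm or the gripper's body presses on something with over 40 N, if the wrist force passes 120 N, or if a joint passes its speed limit or range.

## Working session

There is one attempt and no reset: what is moved stays moved. The work goes in short steps, Python scripts to look and compute and a tool call to move; the robot and the scene stay as the last step left them, time stands still between calls to the robot, and variables do not carry over. Pictures are saved under pics/ and viewed, at most 10 in all, crops included, and the job is handed in when it is done.

Besides the shell and the picture viewer there is one more tool, called after "Emit:" by a JSON object that holds its "name" and its "arguments". play_rows: Moves the arm, as the interface text tells. Its arguments: {"type":"object","properties":{"commands":{"type":"array"},"force":{"type":"number"}},"required":["commands"]}

```bash
mkdir -p pics
python3 - <<'E'
from workcell import bot
import cv2
for n in("scene","top"):
    cv2.imwrite(f"pics/{n}0.png",bot.read_camera(n)); print(n,bot.camera_params(n))
s=bot.read_state();print(s)
E
```

```text
scene {'fov_y': 44.338860946874476, 'cx': 325.2407118103185, 'cy': 197.13727644815575, 'rvec': array([ 1.38834776,  2.04221169, -0.98278302]), 'tvec': array([ 0.1061641 , -0.23925265,  1.74235477])}
top {'fov_y': 56.25384436220073, 'cx': 324.10542333133316, 'cy': 203.70135245155763, 'rvec': array([ 2.17392673, -2.19199162,  0.12455407]), 'tvec': array([0.06158157, 0.51904905, 1.05169952])}
{'time': 0.1, 'q': array([-1.35189282e+00,  2.64710043e-01,  1.60527885e+00,  1.83863384e-05,
        1.27367980e+00, -3.68815423e-02]), 'joint_vel': array([ 0.00147641, -0.00112264, -0.00395277,  0.00107976,  0.00050451,
        0.00122584]), 'joint_torque': array([ 3.45355338e-04, -5.16705322e+01, -3.68589985e+01, -1.05813540e-04,
        6.32964220e-03,  1.08094611e-05]), 'tool_pos': array([ 0.170659  , -0.65242734,  0.25504238]), 'tcp_rot': array([-3.11388386e+00, -4.00419498e-01,  2.68710162e-04]), 'wrist_force': array([ 0.77378407, -0.13015623, -0.77996892]), 'torque': array([ 0.03708841, -0.03815813,  0.0635553 ]), 'grip_force': 0.0, 'width': 0.999111747067903}
```

View pics/scene0.png

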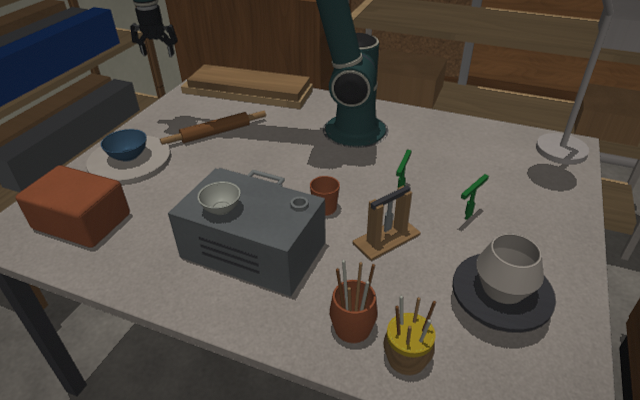

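View pics/top0.png

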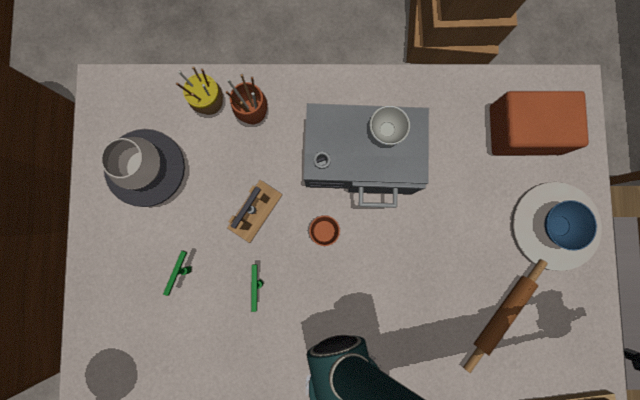

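The scene view shows the cabinet, stand and key. In the top view the stand is near (255,210), the lock well near (322,160), the door handle near (377,200) and the cup near (323,231). I'll enlarge that part.

Run:
```python
import cv2
a=cv2.imread("pics/top0.png")[92:252,220:440]
cv2.imwrite("pics/c1.png",cv2.resize(a,None,fx=3.6,fy=3.6,interpolation=cv2.INTER_CUBIC))
a=cv2.imread("pics/scene0.png")[140:300,160:430]
cv2.imwrite("pics/c2.png",cv2.resize(a,None,fx=2.9,fy=2.9,interpolation=cv2.INTER_CUBIC))
```

```text
(no output)
```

View pics/c1.png

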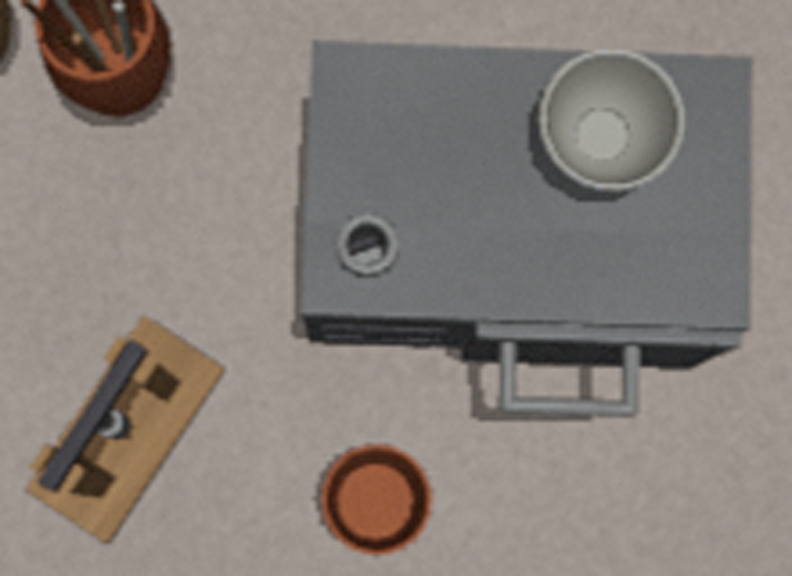

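View pics/c2.png

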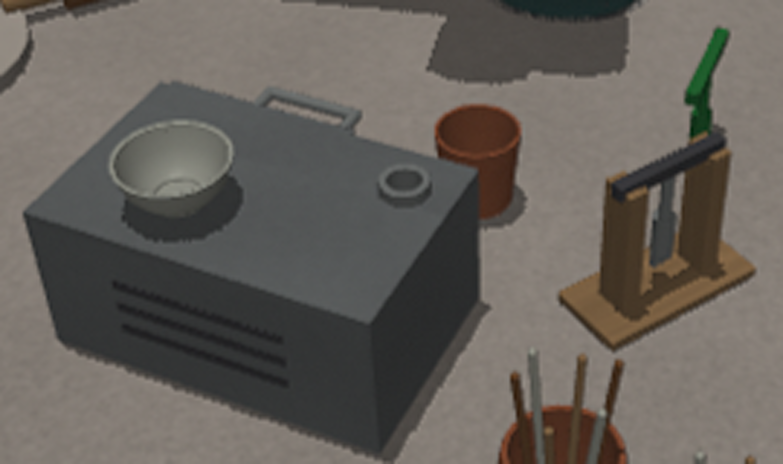

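The enlarged crop (c1) gives these pixel positions:
- **Key bar:** runs (139,346) to (50,484).
- **Cabinet top corners:** (314,41), (751,57), (748,328) and (302,316).
- **Lock rim:** centre (367,244).
- **Handle bar:** (504,407) to (634,409).
- **Cup:** (377,498).

```bash
cat > h.py <<'E'
from workcell import bot
import numpy as np, cv2
from scipy.spatial.transform import Rotation as R
def ray(n,u,v,z):
    p=bot.camera_params(n); f=200/np.tan(np.radians(p['fov_y']/2))
    M=R.from_rotvec(p['rvec']).as_matrix(); c=-M.T@p['tvec']
    d=M.T@np.array([(u-p['cx'])/f,(v-p['cy'])/f,1]); return c+d*(z-c[2])/d[2]
def proj(n,P):
    p=bot.camera_params(n); f=200/np.tan(np.radians(p['fov_y']/2))
    q=R.from_rotvec(p['rvec']).as_matrix()@np.asarray(P)+p['tvec']; return f*q[0]/q[2]+p['cx'],f*q[1]/q[2]+p['cy']
E
python3 - <<'E'
from h import *
np.set_printoptions(precision=4,suppress=True)
t=lambda u,v,z:ray("top",220+u/3.6-.36,92+v/3.6-.36,z)
s=lambda u,v,z:ray("scene",160+u/2.9-.33,140+v/2.9-.33,z)
for n,f,l in (("top",t,[("bar1",139,346,.151),("bar2",50,484,.151),("mouth",367,244,.162),("RL",314,41,.15),("RR",751,57,.15),("FR",748,328,.15),("FL",302,316,.15),("h1",504,407,.123),("h2",634,409,.123),("cup",377,498,.085),
 ("st1",146,317,.012),("st2",225,371,.012),("st3",108,543,.012),("st4",27,490,.012)]),
 ("scene",s,[("bar1",616,188,.151),("bar2",720,141,.151),("mouth",404,183,.162),("RL",371,322,.15),("RR",27,212,.15),("FL",478,174,.15),("FR",165,83,.15),("st",562,296,.012),("st",616,346,.012),("st",755,270,.012)])):
    for k,u,v,z in l: print(n,k,f(u,v,z))
E
```

```text
top bar1 [0.5494 0.2265 0.151 ]
top bar2 [0.4529 0.2875 0.151 ]
top mouth [0.6192 0.0655 0.162 ]
top RL [0.7708 0.1023 0.15  ]
top RR [ 0.7582 -0.2146  0.15  ]
top FR [ 0.5597 -0.2054  0.15  ]
top FL [0.5702 0.1118 0.15  ]
top h1 [ 0.5069 -0.0335  0.123 ]
top h2 [ 0.5048 -0.1281  0.123 ]
top cup [0.4427 0.0585 0.085 ]
top st1 [0.5923 0.2426 0.012 ]
top st2 [0.5478 0.1788 0.012 ]
top st3 [0.4106 0.2716 0.012 ]
top st4 [0.4533 0.3364 0.012 ]
scene bar1 [0.5515 0.2286 0.151 ]
scene bar2 [0.4581 0.2931 0.151 ]
scene mouth [0.6216 0.0675 0.162 ]
scene RL [0.7667 0.105  0.15  ]
scene RR [ 0.7548 -0.2114  0.15  ]
scene FL [0.575  0.1144 0.15  ]
scene FR [ 0.5565 -0.2023  0.15  ]
scene st [0.5521 0.1856 0.012 ]
scene st [0.5937 0.2496 0.012 ]
scene st [0.4553 0.3393 0.012 ]
```

```bash
cat >> h.py <<'E'
np.set_printoptions(precision=3,suppress=True)
def down(yaw): return R.from_euler('z',yaw)*R.from_euler('x',np.pi)
def plan(*wps,start=None):
    """rows (shift, turn fractions) to each (x,y,z,yaw) from measured pose or start=(x,y,z,yaw)"""
    s=bot.read_state(); p0,R0=s['tool_pos'],R.from_rotvec(s['tcp_rot'])
    if start: p0,R0=np.array(start[:3]),down(start[3])
    for w in wps:
        d=R0.inv().apply(np.array(w[:3])-p0)/.6; r=(R0.inv()*down(w[3])).as_rotvec()/np.pi
        print(w,np.r_[d,r])
def st():
    s=bot.read_state(); x=R.from_rotvec(s['tcp_rot']).as_matrix()
    print(s['time'],s['tool_pos'],'yaw',np.arctan2(x[1,0],x[0,0]),'z',x[:,2],s['wrist_force'],s['torque'],s['width'],s['grip_force'],s['q'])
E
python3 -c "
from h import *
plan((.45,-.25,.30,1.4)); plan((.502,.258,.26,2.556),start=(.45,-.25,.30,1.4))"
```

```text
(0.45, -0.25, 0.3, 1.4) [ 0.62  -0.531 -0.074 -0.001 -0.    -0.364]
(0.502, 0.258, 0.26, 2.556) [ 0.849 -0.058  0.067 -0.     0.    -0.368]
```

Emit:
{"name": "play_rows", "arguments": {"commands": [[[0.62,-0.53,-0.074,0,0,-0.364,-1],[0.62,-0.53,-0.074,0,0,-0.364,-1],[0.62,-0.53,-0.074,0,0,-0.364,-1],[0.62,-0.53,-0.074,0,0,-0.364,-1],[0.62,-0.53,-0.074,0,0,-0.364,-1],[0.62,-0.53,-0.074,0,0,-0.364,-1],[0.62,-0.53,-0.074,0,0,-0.364,-1],[0.62,-0.53,-0.074,0,0,-0.364,-1]]]}}

```text
time: 0.9
tool_pos: [0.3988, -0.324, 0.2922]
tcp_rot: [-2.398, -2.029, -0.0]
wrist_force: [0.4, -0.8, -0.8]
width: 0.996
grip_force: 0.0
```

```bash
python3 -c "
from h import *
st();plan((.502,.258,.26,2.556))"
```

```text
0.9 [ 0.399 -0.324  0.292] yaw 1.4040813482852474 z [-0.  0. -1.] [ 0.354 -0.771 -0.846] [0.052 0.006 0.026] 0.9955458813416379 0.0 [-0.731 -0.065  1.897  0.     1.31  -0.564]
(0.502, 0.258, 0.26, 2.556) [ 0.985  0.009  0.054 -0.    -0.    -0.367]
```

Emit:
{"name": "play_rows", "arguments": {"commands": [[[0.985,0.01,0.054,0,0,-0.367,-1],[0.985,0.01,0.054,0,0,-0.367,-1],[0.985,0.01,0.054,0,0,-0.367,-1],[0.985,0.01,0.054,0,0,-0.367,-1],[0.985,0.01,0.054,0,0,-0.367,-1],[0.985,0.01,0.054,0,0,-0.367,-1],[0.985,0.01,0.054,0,0,-0.367,-1],[0.985,0.01,0.054,0,0,-0.367,-1]]]}}

```text
time: 1.7
tool_pos: [0.47, 0.0689, 0.2702]
tcp_rot: [0.904, 3.009, -0.0]
wrist_force: [1.7, -1.3, -0.3]
width: 1.0
grip_force: 0.0
```

```bash
python3 -c "
from h import *
st();plan((.502,.258,.23,2.556))"
```

```text
1.7 [0.47  0.069 0.27 ] yaw 2.5576688822990965 z [ 0. -0. -1.] [ 1.726 -1.276 -0.29 ] [ 0.034 -0.068 -0.006] 0.999591709073707 0.0 [ 0.093 -0.131  1.998 -0.     1.275 -0.894]
(0.502, 0.258, 0.23, 2.556) [ 0.129  0.292  0.067 -0.     0.     0.001]
```

Emit:
{"name": "play_rows", "arguments": {"commands": [[[0.129,0.29,0.067,0,0,0,-1],[0.129,0.29,0.067,0,0,0,-1],[0.129,0.29,0.067,0,0,0,-1],[0.129,0.29,0.067,0,0,0,-1],[0.129,0.29,0.067,0,0,0,-1],[0.129,0.29,0.067,0,0,0,-1]]]}}

```text
time: 2.3
tool_pos: [0.502, 0.2551, 0.2291]
tcp_rot: [-0.908, -3.006, 0.003]
wrist_force: [0.2, -0.8, 0.8]
width: 1.0
grip_force: 0.0
```

```bash
python3 -c "
from h import *
st();plan((.502,.258,.149,2.556))
a=bot.read_camera('top')[150:260,200:347];cv2.imwrite('pics/t1.png',cv2.resize(a,None,fx=5,fy=5,interpolation=cv2.INTER_CUBIC))"
```

```text
2.3 [0.502 0.255 0.229] yaw 2.5547473542763095 z [-0.002 -0.001 -1.   ] [ 0.229 -0.752  0.807] [ 0.005 -0.029 -0.001] 1.0003868241196103 0.0 [ 0.426  0.074  1.876 -0.     1.195 -0.558]
(0.502, 0.258, 0.149, 2.556) [ 0.002  0.004  0.134 -0.001 -0.    -0.   ]
```

View pics/t1.png

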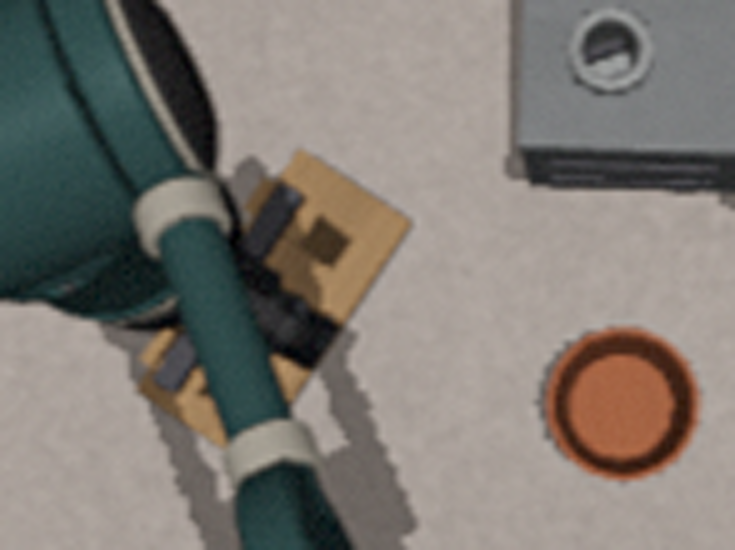

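The gripper is over the middle of the bar near (290,300), with the bar ends visible at (270,215) and (175,360). I'll descend and grip.

Emit:
{"name": "play_rows", "arguments": {"commands": [[[0.002,0.004,0.06,0,0,0,-1],[0.002,0.004,0.1,0,0,0,-1],[0.002,0.004,0.134,0,0,0,-1],[0.002,0.004,0.134,0,0,0,-1],[0.002,0.004,0.134,0,0,0,0],[0.002,0.004,0.134,0,0,0,1],[0.002,0.004,0.134,0,0,0,1],[0.002,0.004,0.134,0,0,0,1]]], "force": 60}}

```text
time: 3.15
tool_pos: [0.5039, 0.2574, 0.1514]
tcp_rot: [0.912, 3.004, 0.002]
wrist_force: [0.8, 0.2, 0.4]
width: 0.331
grip_force: 0.0
```

Emit:
{"name": "play_rows", "arguments": {"commands": [[[0,0,0,0,0,0,1],[0,0,0,0,0,0,1],[0,0,0,0,0,0,1]]]}}

```text
time: 3.45
tool_pos: [0.5037, 0.2575, 0.151]
tcp_rot: [0.912, 3.005, 0.002]
wrist_force: [-0.6, 0.0, 6.0]
width: 0.15
grip_force: 60.3
```

```bash
python3 -c "
from h import *
st();plan((.502,.258,.285,2.556))"
```

```text
3.45 [0.504 0.258 0.151] yaw 2.552516394467947 z [ 0.002  0.001 -1.   ] [-0.625  0.037  6.049] [-0.066  0.071  0.028] 0.14969300168572264 60.32203674316406 [ 0.429  0.147  1.948 -0.     1.045 -0.553]
(0.502, 0.258, 0.285, 2.556) [ 0.003 -0.001 -0.223  0.     0.    -0.001]
```

Emit:
{"name": "play_rows", "arguments": {"commands": [[[0,0,-0.03,0,0,0,1],[0,0,-0.09,0,0,0,1],[0,0,-0.17,0,0,0,1],[0,0,-0.25,0,0,0,1],[0,0,-0.25,0,0,0,1],[0,0,-0.25,0,0,0,1],[0,0,-0.25,0,0,0,1]]]}}

```text
time: 4.15
tool_pos: [0.5017, 0.2566, 0.2972]
tcp_rot: [-0.911, -3.003, 0.005]
wrist_force: [-1.2, 0.0, -5.0]
width: 0.147
grip_force: 59.1
```

```bash
python3 -c "
from h import *
st();plan((.620,.0665,.300,1.977))"
```

```text
4.15 [0.502 0.257 0.297] yaw 2.552417463995067 z [-0.004 -0.002 -1.   ] [-1.23   0.034 -4.987] [-0.018 -0.004  0.029] 0.14689567371383527 59.083460569381714 [ 0.429  0.033  1.792 -0.     1.321 -0.553]
(0.62, 0.0665, 0.3, 1.977) [-0.34  -0.154 -0.005 -0.001 -0.     0.183]
```

Emit:
{"name": "play_rows", "arguments": {"commands": [[[-0.34,-0.154,-0.005,0,0,0.183,1],[-0.34,-0.154,-0.005,0,0,0.183,1],[-0.34,-0.154,-0.005,0,0,0.183,1],[-0.34,-0.154,-0.005,0,0,0.183,1],[-0.34,-0.154,-0.005,0,0,0.183,1],[-0.34,-0.154,-0.005,0,0,0.183,1],[-0.34,-0.154,-0.005,0,0,0.183,1],[-0.34,-0.154,-0.005,0,0,0.183,1]]]}}

```text
time: 4.95
tool_pos: [0.62, 0.0678, 0.3009]
tcp_rot: [-1.724, -2.622, 0.003]
wrist_force: [0.2, -0.0, -3.7]
width: 0.151
grip_force: 59.1
```

```bash
python3 -c "
from h import *
st();plan((.620,.0665,.290,1.977))
T=bot.read_camera('top');S=bot.read_camera('scene');cv2.imwrite('pics/S2.png',S);cv2.imwrite('pics/T2.png',T)
for n in('top','scene'): print(n,proj(n,(.62,.0665,.162)))
f=lambda a:cv2.resize(a,(396,560),interpolation=cv2.INTER_CUBIC)
cv2.imwrite('pics/v2.png',np.hstack([f(T[90:232,270:370]),f(S[120:248,250:340])]))"
```

```text
4.95 [0.62  0.068 0.301] yaw 1.9781267287253086 z [-0.004  0.    -1.   ] [ 0.168 -0.036 -3.67 ] [-0.007  0.016 -0.055] 0.1513659479797464 59.104413986206055 [ 0.069  0.146  1.663  0.001  1.337 -0.339]
(0.62, 0.0665, 0.29, 1.977) [-0.002 -0.001  0.018 -0.001 -0.001  0.   ]
top (np.float64(321.18675148491695), np.float64(159.09975879718905))
scene (np.float64(298.86198502956415), np.float64(202.27001849481601))
```

View pics/v2.png

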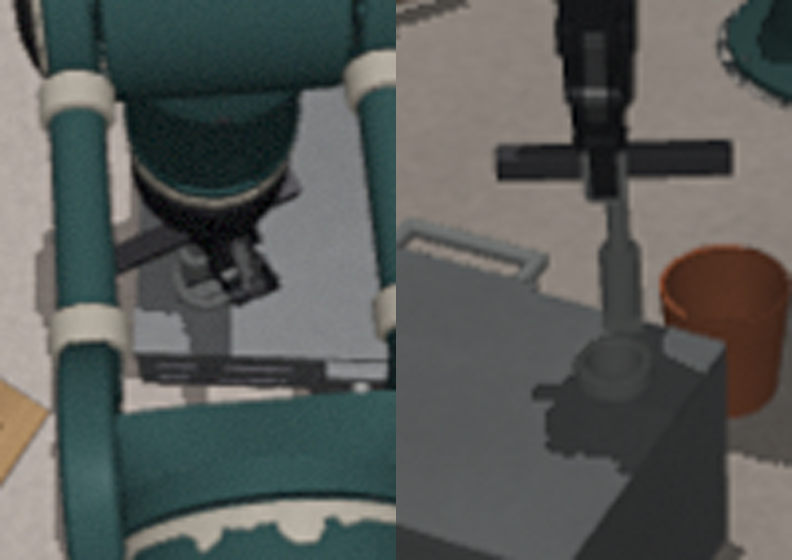

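```bash
python3 -c "
from h import *
p=np.array([.62,.0678,0])
for z in (.196,.237,.285,.293): 
  u,v=proj('scene',p+[0,0,z]); print(z,(u-250)*4.4+396,(v-120)*4.375)
for d in (-.06,.06):
  u,v=proj('scene',p+[d*np.cos(1.978),d*np.sin(1.978),.293]); print(d,(u-250)*4.4+396,(v-120)*4.375)
for dx,dy in((0,0),(.005,0),(0,.005)):
  u,v=proj('scene',(.62+dx,.0665+dy,.162)); print(dx,dy,(u-250)*4.4+396,(v-120)*4.375)
  u,v=proj('top',(.62+dx,.0665+dy,.162)); print('top',dx,dy,(u-270)*3.96,(v-90)*3.944)
"
```

```text
0.196 610.6378441879135 311.56742568547816
0.237 607.4481021432352 250.11974124732757
0.285 603.5235487186243 174.51653665638008
0.293 602.8483956140649 161.51028275392704
-0.06 483.9297594631478 163.9901773644521
0.06 721.5447986523698 159.03502252802096
0 0 610.9927341300822 359.9313309148201
top 0 0 202.69953588027113 272.5294486961136
0.005 0 607.2132285233373 365.36498817319443
top 0.005 0 202.6332488271098 264.86369928931236
0 0.005 619.4012036494323 362.0456689032855
top 0 0.005 194.876893064959 272.56716691115906
```

The right half (scene view) shows the bar ends at 497 and 732 px against 485 and 723 predicted. The shaft is at 620 against 612. So the key sits about 4.5 mm along +tool x in the grip, and I'll shift to compensate before entering the well.

```bash
python3 -c "
from h import *
plan((.6218,.0624,.300,1.977),(.6218,.0624,.243,1.977))"
```

```text
(0.6218, 0.0624, 0.3, 1.977) [-0.01  -0.002  0.003 -0.    -0.     0.001]
(0.6218, 0.0624, 0.243, 1.977) [-0.01  -0.001  0.098 -0.    -0.     0.001]
```

Emit:
{"name": "play_rows", "arguments": {"commands": [[[-0.01,-0.001,0.0,0,0,0,1],[-0.01,-0.001,0.0,0,0,0,1],[-0.01,-0.001,0.02,0,0,0,1],[-0.01,-0.001,0.04,0,0,0,1],[-0.01,-0.001,0.06,0,0,0,1],[-0.01,-0.001,0.08,0,0,0,1],[-0.01,-0.001,0.095,0,0,0,1],[-0.01,-0.001,0.095,0,0,0,1]]]}}

```text
time: 5.85
tool_pos: [0.6218, 0.0612, 0.2431]
tcp_rot: [-1.725, -2.621, 0.004]
wrist_force: [-0.4, 0.5, -2.9]
width: 0.151
grip_force: 59.0
```

```bash
python3 -c "
from h import *
st()"
```

```text
5.85 [0.622 0.061 0.243] yaw 1.9773777200128104 z [-0.004 -0.    -1.   ] [-0.411  0.536 -2.937] [-0.045  0.02  -0.024] 0.15124400761166917 59.02687668800354 [ 0.058  0.181  1.729  0.     1.236 -0.348]
```

Emit:
{"name": "play_rows", "arguments": {"commands": [[[0,0,0.007,0,0,0,1],[0,0,0.014,0,0,0,1],[0,0,0.02,0,0,0,1],[0,0,0.026,0,0,0,1],[0,0,0.028,0,0,0,1],[0,0,0.028,0,0,0,1]]]}}

```text
time: 6.45
tool_pos: [0.6229, 0.0613, 0.2284]
tcp_rot: [-1.727, -2.624, 0.0]
wrist_force: [0.6, -0.7, -3.4]
width: 0.151
grip_force: 59.2
```

```bash
python3 -c "
from h import *
st()"
```

```text
6.45 [0.623 0.061 0.228] yaw 1.9773667793638172 z [-0.001  0.    -1.   ] [ 0.604 -0.704 -3.435] [ 0.019  0.036 -0.002] 0.15146423321011832 59.16688799858093 [ 0.058  0.191  1.745  0.     1.207 -0.348]
```

```bash
python3 -c "
from h import *
s=bot.read_state();p=s['tool_pos'];y0=1.977;e=.0046
ax=p[:2]+e*np.array([np.cos(y0),np.sin(y0)]);print(ax)
plan(*[(*(ax-e*np.array([np.cos(y),np.sin(y)])),p[2]-.002,y) for y in y0+.09*np.arange(1,9)])"
```

```text
[0.621 0.066]
(np.float64(0.6232601888791686), np.float64(0.0614719372588456), np.float64(0.2264231345459837), np.float64(2.067)) [ 0.     0.001  0.003 -0.    -0.    -0.029]
(np.float64(0.6236149040668061), np.float64(0.06168514484452614), np.float64(0.2264231345459837), np.float64(2.157)) [ 0.     0.001  0.003 -0.    -0.    -0.057]
(np.float64(0.6239490208388955), np.float64(0.06192937080862692), np.float64(0.2264231345459837), np.float64(2.247)) [ 0.     0.002  0.003 -0.    -0.    -0.086]
(np.float64(0.6242598346758732), np.float64(0.0622026382557837), np.float64(0.2264231345459837), np.float64(2.337)) [ 0.     0.003  0.003 -0.    -0.    -0.114]
(np.float64(0.6245448296845756), np.float64(0.06250273521336092), np.float64(0.2264231345459837), np.float64(2.427)) [ 0.001  0.003  0.003 -0.    -0.    -0.143]
(np.float64(0.6248016989632218), np.float64(0.0628272325363394), np.float64(0.2264231345459837), np.float64(2.5170000000000003)) [ 0.001  0.004  0.003 -0.    -0.    -0.172]
(np.float64(0.6250283632747083), np.float64(0.06317350357011314), np.float64(0.2264231345459837), np.float64(2.607)) [ 0.001  0.005  0.003 -0.    -0.    -0.2  ]
(np.float64(0.6252229878770648), np.float64(0.06353874541203436), np.float64(0.2264231345459837), np.float64(2.697)) [ 0.002  0.005  0.003 -0.    -0.    -0.229]
```

Emit:
{"name": "play_rows", "arguments": {"commands": [[[0,0.001,0.003,0,0,-0.029,1],[0,0.001,0.003,0,0,-0.057,1],[0,0.002,0.003,0,0,-0.086,1],[0,0.003,0.003,0,0,-0.114,1],[0.001,0.003,0.003,0,0,-0.143,1],[0.001,0.004,0.003,0,0,-0.172,1],[0.001,0.005,0.003,0,0,-0.2,1],[0.002,0.005,0.003,0,0,-0.229,1]]]}}

```text
time: 7.25
tool_pos: [0.6249, 0.063, 0.2269]
tcp_rot: [-0.687, -3.064, 0.002]
wrist_force: [-1.3, -0.4, -4.3]
width: 0.152
grip_force: 59.1
```

```bash
python3 -c "
from h import *
st()
y0=2.69;e=.0046;p=bot.read_state()['tool_pos']
ax=p[:2]+e*np.array([np.cos(y0),np.sin(y0)]);print(ax)
plan(*[(*(ax-e*np.array([np.cos(y),np.sin(y)])),p[2],y) for y in y0+.1*np.arange(1,8)],start=(*p,y0))"
```

```text
7.25 [0.625 0.063 0.227] yaw 2.7002826827137625 z [-0.001 -0.001 -1.   ] [-1.285 -0.359 -4.273] [-0.367  0.162 -0.04 ] 0.15182098228788268 59.122681617736816 [ 0.061  0.197  1.741 -0.001  1.206 -1.068]
[0.621 0.065]
(np.float64(0.6251173043933503), np.float64(0.06346346239612187), np.float64(0.2268655664255655), np.float64(2.79)) [ 0.     0.001  0.     0.     0.    -0.032]
(np.float64(0.625253886489142), np.float64(0.06390251712681397), np.float64(0.2268655664255655), np.float64(2.89)) [ 0.     0.002  0.    -0.     0.    -0.064]
(np.float64(0.6253459539094972), np.float64(0.06435301386991328), np.float64(0.2268655664255655), np.float64(2.99)) [ 0.     0.002  0.     0.     0.    -0.095]
(np.float64(0.6253925867471851), np.float64(0.06481045141087721), np.float64(0.2268655664255655), np.float64(3.09)) [ 0.001  0.003  0.     0.     0.    -0.127]
(np.float64(0.6253933190623063), np.float64(0.06527025918500517), np.float64(0.2268655664255655), np.float64(3.19)) [ 0.001  0.004  0.     0.     0.    -0.159]
(np.float64(0.6253481435378103), np.float64(0.06572784294501033), np.float64(0.2268655664255655), np.float64(3.29)) [ 0.001  0.004  0.     0.     0.    -0.191]
(np.float64(0.6252575115526048), np.float64(0.0661786306652198), np.float64(0.2268655664255655), np.float64(3.39)) [ 0.002  0.005  0.    -0.     0.    -0.223]
```

Emit:
{"name": "play_rows", "arguments": {"commands": [[[0,0.001,0,0,0,-0.032,1],[0,0.002,0,0,0,-0.064,1],[0,0.002,0,0,0,-0.095,1],[0.001,0.003,0,0,0,-0.127,1],[0.001,0.004,0,0,0,-0.159,1],[0.001,0.004,0,0,0,-0.18,1],[0.001,0.004,0,0,0,-0.18,1]]]}}

```text
time: 7.95
tool_pos: [0.6257, 0.0662, 0.2269]
tcp_rot: [0.189, -3.135, -0.001]
wrist_force: [-0.5, 0.6, -3.9]
width: 0.149
grip_force: 59.0
```

```bash
python3 -c "
from h import *
st()"
```

```text
7.95 [0.626 0.066 0.227] yaw -3.020905222761854 z [-0.001  0.    -1.   ] [-0.496  0.59  -3.941] [ 0.117  0.048 -0.039] 0.14902676871809797 59.04125154018402 [ 0.066  0.198  1.739  0.     1.205 -1.626]
```

Emit:
{"name": "play_rows", "arguments": {"commands": [[[0,0,0,0,0,-0.016,1],[0,0.001,0,0,0,-0.032,1],[0,0.001,0,0,0,-0.045,1],[0,0.001,0,0,0,-0.045,1]]]}}

```text
time: 8.35
tool_pos: [0.6256, 0.0669, 0.2269]
tcp_rot: [0.408, -3.114, -0.001]
wrist_force: [-0.6, 0.3, -4.6]
width: 0.151
grip_force: 58.9
```

```bash
python3 -c "
from h import *
st()"
```

```text
8.35 [0.626 0.067 0.227] yaw -2.881061144850756 z [-0.001  0.001 -1.   ] [-0.565  0.257 -4.607] [ 0.297  0.074 -0.096] 0.15115996949737842 58.94744038581848 [ 0.067  0.198  1.739  0.001  1.205 -1.765]
```

Emit:
{"name": "play_rows", "arguments": {"commands": [[[0,0,0,0,0,-0.016,1],[0,0,0,0,0,-0.03,1],[0,0,0,0,0,-0.03,1]]]}}

```text
time: 8.65
tool_pos: [0.6255, 0.0671, 0.2269]
tcp_rot: [0.553, -3.092, -0.002]
wrist_force: [-1.4, 1.7, -5.0]
width: 0.156
grip_force: 58.9
```

```bash
python3 -c "
from h import *
st()"
```

```text
8.65 [0.626 0.067 0.227] yaw -2.7873310423777813 z [-0.001  0.001 -1.   ] [-1.386  1.658 -4.977] [ 0.612  0.138 -0.171] 0.1558437566612622 58.937925696372986 [ 0.067  0.198  1.739  0.001  1.205 -1.859]
```

Emit:
{"name": "play_rows", "arguments": {"commands": [[[0,0,0,0,0,-0.02,1],[0,0,0,0,0,-0.02,1],[0,0,0,0,0,-0.02,1]]]}}

```text
time: 8.95
tool_pos: [0.6254, 0.067, 0.2269]
tcp_rot: [0.648, -3.073, -0.002]
wrist_force: [-1.6, 3.2, -6.1]
width: 0.15
grip_force: 59.1
```

```bash
python3 -c "
from h import *
st()"
```

```text
8.95 [0.625 0.067 0.227] yaw -2.725684170612202 z [-0.001  0.001 -1.   ] [-1.619  3.154 -6.119] [ 0.846  0.314 -0.516] 0.15018570199926576 59.06325280666351 [ 0.067  0.198  1.739  0.001  1.205 -1.921]
```

Emit:
{"name": "play_rows", "arguments": {"commands": [[[0,0,0,0,0,0.012,1],[0,0,0,0,0,0.012,1],[0,0,0,0,0,0.012,0],[0,0,0,0,0,0.012,-0.3],[0,0,0,0,0,0.012,-0.3],[0,0,0,0,0,0.012,-0.3],[0,0,-0.05,0,0,0.012,-0.3],[0,0,-0.13,0,0,0.012,-0.3]]]}}

```text
time: 9.75
tool_pos: [0.6236, 0.0661, 0.3018]
tcp_rot: [0.594, -3.076, -0.001]
wrist_force: [1.1, -0.2, 0.6]
width: 0.648
grip_force: 0.0
```

```bash
python3 -c "
from h import *
st()
plan((.506,-.081,.29,1.53))"
```

```text
9.75 [0.624 0.066 0.302] yaw -2.76016285236155 z [-0.008 -0.001 -1.   ] [ 1.072 -0.154  0.585] [-0.009 -0.031 -0.069] 0.6479749716218735 0.0 [ 0.066  0.155  1.651 -0.     1.344 -1.886]
(0.506, -0.081, 0.29, 1.53) [ 0.273 -0.155  0.022 -0.002 -0.002  0.634]
```

Emit:
{"name": "play_rows", "arguments": {"commands": [[[0.27,-0.155,0.0,0,0,0.634,-0.3],[0.27,-0.155,0.0,0,0,0.634,-0.3],[0.27,-0.155,0.0,0,0,0.634,-0.3],[0.27,-0.155,0.0,0,0,0.634,-0.3],[0.27,-0.155,0.0,0,0,0.634,-0.3],[0.27,-0.155,0.0,0,0,0.634,0.0],[0.27,-0.155,0.0,0,0,0.634,0.0],[0.27,-0.155,0.0,0,0,0.634,0.0]]]}}

```text
time: 10.55
tool_pos: [0.5101, -0.0806, 0.306]
tcp_rot: [1.259, 2.877, -0.0]
wrist_force: [0.5, 0.2, 0.0]
width: 0.499
grip_force: 0.0
```

```bash
python3 -c "
from h import *
st()
plan((.506,-.081,.26,1.53))
T=bot.read_camera('top');S=bot.read_camera('scene');cv2.imwrite('pics/S3.png',S);cv2.imwrite('pics/T3.png',T)
f=lambda a:cv2.resize(a,(396,560),interpolation=cv2.INTER_CUBIC)
cv2.imwrite('pics/v3.png',np.hstack([f(T[90:232,300:400]),f(S[120:248,250:340])]))"
```

```text
10.55 [ 0.51  -0.081  0.306] yaw 2.3163823120705365 z [ 0.001 -0.001 -1.   ] [0.511 0.192 0.001] [0.021 0.028 0.065] 0.4992094089471272 0.0 [-0.205 -0.068  1.875 -0.     1.333 -0.95 ]
(0.506, -0.081, 0.26, 1.53) [ 0.004 -0.006  0.077  0.     0.     0.25 ]
```

View pics/v3.png

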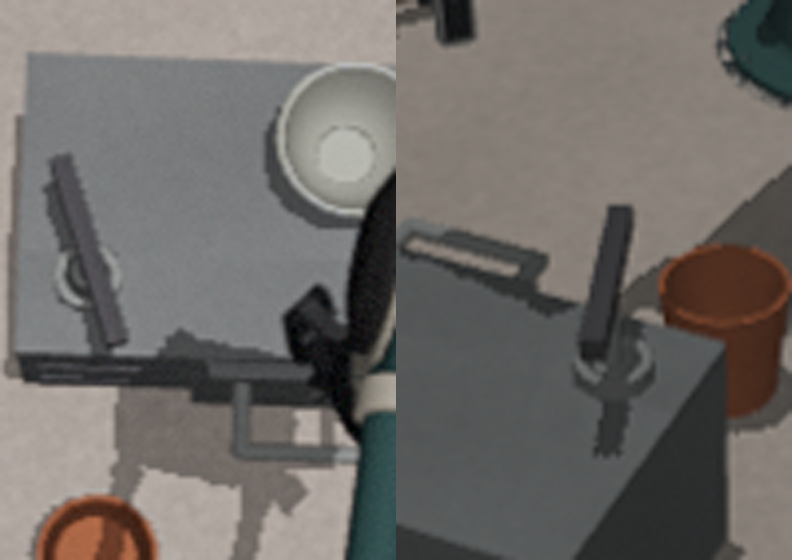

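The key stands in the collar with its bar turned to about 0.27 rad, so the lock is at roughly 1.2. The handle's left leg is at about (240,440). Now the door.

Emit:
{"name": "play_rows", "arguments": {"commands": [[[0.004,-0.006,0.05,0,0,0.25,0.0],[0.004,-0.006,0.077,0,0,0.25,0.0],[0.004,-0.006,0.077,0,0,0.25,0.0],[0.004,-0.006,0.077,0,0,0.25,0.0],[0.004,-0.006,0.077,0,0,0.25,0.0],[0.004,-0.006,0.077,0,0,0.25,0.0],[0.004,-0.006,0.077,0,0,0.25,0.0]]]}}

```text
time: 11.35
tool_pos: [0.506, -0.0809, 0.2594]
tcp_rot: [2.254, 2.188, 0.0]
wrist_force: [0.5, -0.8, -0.4]
width: 0.5
grip_force: 0.0
```

```bash
python3 -c "
from h import *
st()
plan((.506,-.081,.20,1.53),(.506,-.081,.127,1.53))"
```

```text
11.35 [ 0.506 -0.081  0.259] yaw 1.5411366600768128 z [ 0. -0. -1.] [ 0.484 -0.8   -0.424] [ 0.035 -0.017 -0.016] 0.5003527591646104 0.0 [-0.207 -0.048  1.942 -0.     1.247 -0.177]
(0.506, -0.081, 0.2, 1.53) [-0.    -0.     0.099  0.     0.     0.004]
(0.506, -0.081, 0.127, 1.53) [-0.    -0.     0.221  0.     0.     0.004]
```

Emit:
{"name": "play_rows", "arguments": {"commands": [[[0,0,0.06,0,0,0.004,0.0],[0,0,0.11,0,0,0.004,0.0],[0,0,0.15,0,0,0.004,0.0],[0,0,0.18,0,0,0.004,0.0],[0,0,0.205,0,0,0.004,0.0],[0,0,0.221,0,0,0.004,0.0],[0,0,0.221,0,0,0.004,0.0]]]}}

```text
time: 12.05
tool_pos: [0.5056, -0.0807, 0.1264]
tcp_rot: [-2.268, -2.172, 0.001]
wrist_force: [-0.2, -0.7, 0.5]
width: 0.501
grip_force: 0.1
```

```bash
python3 -c "
from h import *
st()
H=np.array([.552,-.203])
def arc(ths,z,start=None):
  out=[]
  for t in ths:
    a=-.04+t; p=H+R.from_euler('z',a).as_matrix()[:2,:2]@[-.051,.120]; out.append((*np.round(p,4),z,round(1.53+t,3)))
  plan(*out,start=start)
arc([.12,.24,.36,.48,.6,.7],.127)
arc([.82,.94,1.06,1.16,1.26,1.32],.127,start=(*(H+R.from_euler('z',.66).as_matrix()[:2,:2]@[-.051,.120]),.127,2.23))"
```

```text
12.05 [ 0.506 -0.081  0.126] yaw 1.527645678515468 z [-0.001  0.    -1.   ] [-0.239 -0.747  0.507] [ 0.033 -0.004  0.04 ] 0.501379071024403 0.07476599196778011 [-0.207  0.078  2.076 -0.     0.988 -0.164]
(np.float64(0.4916), np.float64(-0.0875), 0.127, 1.65) [-0.012 -0.023 -0.001 -0.    -0.    -0.039]
(np.float64(0.4782), np.float64(-0.0955), 0.127, 1.77) [-0.027 -0.045 -0.001 -0.    -0.    -0.077]
(np.float64(0.4658), np.float64(-0.1051), 0.127, 1.89) [-0.043 -0.064 -0.001 -0.    -0.    -0.115]
(np.float64(0.4547), np.float64(-0.1162), 0.127, 2.01) [-0.063 -0.082 -0.001 -0.    -0.    -0.154]
(np.float64(0.445), np.float64(-0.1284), 0.127, 2.13) [-0.084 -0.097 -0.001 -0.    -0.    -0.192]
(np.float64(0.4381), np.float64(-0.1395), 0.127, 2.23) [-0.103 -0.108 -0.001 -0.    -0.    -0.224]
(np.float64(0.4313), np.float64(-0.1536), 0.127, 2.35) [-0.012 -0.023 -0.     0.     0.    -0.038]
(np.float64(0.4263), np.float64(-0.1684), 0.127, 2.47) [-0.026 -0.045 -0.     0.     0.    -0.076]
(np.float64(0.4231), np.float64(-0.1837), 0.127, 2.59) [-0.043 -0.065 -0.     0.     0.    -0.115]
(np.float64(0.4218), np.float64(-0.1966), 0.127, 2.69) [-0.059 -0.08  -0.     0.     0.    -0.146]
(np.float64(0.4218), np.float64(-0.2097), 0.127, 2.79) [-0.076 -0.093 -0.     0.     0.    -0.178]
(np.float64(0.4224), np.float64(-0.2175), 0.127, 2.85) [-0.087 -0.1   -0.     0.     0.    -0.197]
```

Emit:
{"name": "play_rows", "arguments": {"commands": [[[0,0,0,0,0,0,0.4],[-0.012,-0.023,0,0,0,-0.039,0.4],[-0.027,-0.045,0,0,0,-0.077,0.4],[-0.043,-0.064,0,0,0,-0.115,0.4],[-0.063,-0.082,0,0,0,-0.154,0.4],[-0.084,-0.097,0,0,0,-0.192,0.4],[-0.103,-0.108,0,0,0,-0.224,0.4]]]}}

```text
time: 12.75
tool_pos: [0.4387, -0.1402, 0.1274]
tcp_rot: [1.375, 2.822, 0.001]
wrist_force: [1.8, 0.6, -0.6]
width: 0.298
grip_force: 0.7
```

```bash
python3 -c "
from h import *
st()"
```

```text
12.75 [ 0.439 -0.14   0.127] yaw 2.2346520688404063 z [ 0.002 -0.001 -1.   ] [ 1.811  0.649 -0.636] [-0.    -0.229 -0.014] 0.2983642396559194 0.6934296526014805 [-0.364 -0.024  2.179  0.     0.984 -1.028]
```

Slight pulling force, so the door is following.

Emit:
{"name": "play_rows", "arguments": {"commands": [[[-0.012,-0.023,0,0,0,-0.038,0.4],[-0.026,-0.045,0,0,0,-0.076,0.4],[-0.043,-0.065,0,0,0,-0.115,0.4],[-0.059,-0.08,0,0,0,-0.146,0.4],[-0.076,-0.093,0,0,0,-0.178,0.4],[-0.092,-0.103,0,0,0,-0.205,0.4],[-0.092,-0.103,0,0,0,-0.205,0.4]]]}}

```text
time: 13.45
tool_pos: [0.424, -0.2225, 0.1274]
tcp_rot: [0.421, 3.111, -0.002]
wrist_force: [-0.7, 0.6, 0.3]
width: 0.301
grip_force: 0.0
```

```bash
python3 -c "
from h import *
st()"
```

```text
13.45 [ 0.424 -0.222  0.127] yaw 2.872817551082281 z [ 0.002 -0.001 -1.   ] [-0.725  0.63   0.349] [-0.012  0.061 -0.032] 0.3008908330772594 0.0 [-0.535  0.012  2.144 -0.     0.984 -1.837]
```

Open the fingers a little to be off the bar, then lift straight up and look.

Emit:
{"name": "play_rows", "arguments": {"commands": [[[0,0,0,0,0,0,0.1],[0,0,0,0,0,0,0.1],[0,0,-0.03,0,0,0,0.1],[0,0,-0.1,0,0,0,0.1],[0,0,-0.18,0,0,0,0.1],[0,0,-0.26,0,0,0,0.1],[0,0,-0.26,0,0,0,0.1],[0,0,-0.26,0,0,0,0.1]]]}}

```text
time: 14.25
tool_pos: [0.424, -0.221, 0.2844]
tcp_rot: [0.42, 3.11, -0.002]
wrist_force: [-0.7, 0.3, -0.7]
width: 0.452
grip_force: 0.0
```

```bash
python3 -c "
from h import *
st()
T=bot.read_camera('top');S=bot.read_camera('scene')
f=lambda a:cv2.resize(a,(396,560),interpolation=cv2.INTER_CUBIC)
cv2.imwrite('pics/v4.png',np.hstack([cv2.resize(T[90:270,290:450],(498,560)),cv2.resize(S[120:248,250:320],(300,560))]))"
```

```text
14.25 [ 0.424 -0.221  0.284] yaw 2.8730168355009504 z [ 0.004 -0.002 -1.   ] [-0.687  0.317 -0.652] [0.039 0.021 0.043] 0.4516885731709218 0.0 [-0.533 -0.136  1.976  0.     1.297 -1.835]
```

View pics/v4.png

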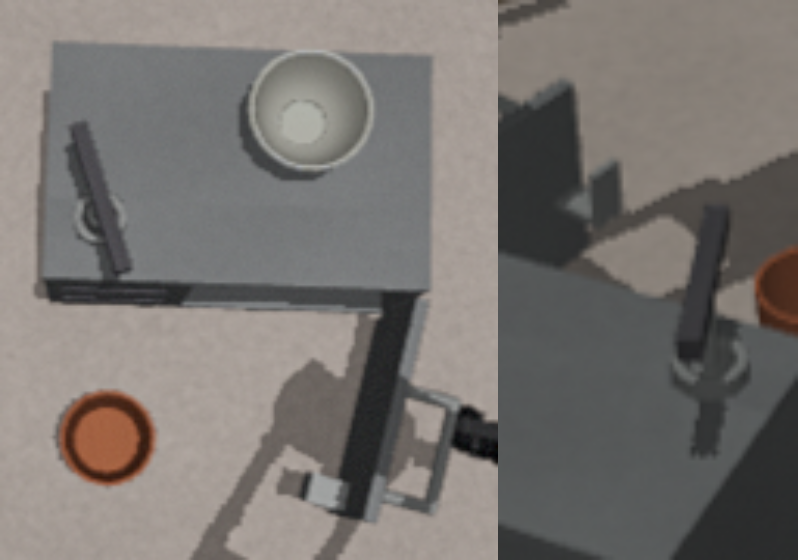

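The door's top edge runs (422,300) to (372,515), about 77° open. The key stands in the collar, the cup and bowl look unmoved, and the gripper is clear, so I'm handing in.

```bash
python3 -c "
from workcell import bot
print(bot.finish_job())"
```

```text
the job is handed in; nothing more can be done
None
```

The job is handed in with no verdict returned: the key stands in the lock turned to its stop, the door is open about 77° by the last picture, and the cup and bowl look unmoved.

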